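# Wipe steel chips off a spring-floated instrument plate

### The job

Take the scraper block by its grip, set it down across the black plate behind the loose steel chips, and wipe all five chips along the plate into the catch tray at its end, keeping the block pressed on the plate with about 6 N along the whole stroke and never more than 12 N, because the plate floats on delicate springs and was never levelled. Then stand the scraper upright on the bench, clear of the platform, and let go. Do not touch the chips with the gripper, do not lean on the platform with it, and leave the jar, the specimen holder and the cup where they are.

Things in the scene. Friction and masses are not known exactly. Their poses are not given: they have to be found in the camera images.
- station: Fixed platform with a black plate on springs. Origin on the bench under the plate's centre; z up, x = wiping direction, towards the catch tray. Plate: x -115 to 115, y -80 to 80 mm, 10 mm thick. It was never levelled: its top rests 50 to 58 mm above the bench at the middle and slopes up to 1.5 degrees along x, either way. It sinks 1 mm per 8 N pressed at its middle, 1 mm per 3 N at its x ends.
- plate_end (a point): Middle of the black plate's tray-side edge, 115 mm along x from the station's origin, 54 mm above the bench, which is the nominal, not the actual height of the plate's top; axes as the station's.
- tray (a point): Centre of the inner floor of the aluminium catch tray, fixed beyond the plate's +x edge, open on top: inside 125 mm (x) by 174 mm (y), floor 10 mm above the bench, side walls 48 mm and end wall 63 mm above the bench. Axes as the station's.
- column (a point): Top of a slim steel column, 153 mm high, with a 30 mm black head, beside the plate's start end (station x -100, y -118 mm); a short rod points from its head away from the plate, to station -y. Fixed.
- scraper: Loose scraper block, 0.25 kg or so, standing on the bench. Origin at the centre of its flat underside, z up. Grey block with a rubber sole: 34 mm (x) by 130 mm (y), 25 mm high; on it an upright wooden grip 24 mm thick (x), 60 mm wide (y), from 25 to 75 mm above the underside. The same front and back; its long faces (normal to its x) push the chips.
- chip1: Loose bare-steel offcut lying on the black plate, a rectangular tab 24 x 13 mm, 5 mm thick, 12 g; origin at the middle of its underside.
- chip2: Loose bare-steel offcut lying on the black plate, a nearly square tab 18 x 17 mm, 5 mm thick, 12 g; origin at the middle of its underside.
- chip3: Loose bare-steel offcut lying on the black plate, an L-shaped piece about 22 x 20 mm, 5 mm thick, 12 g; origin at the middle of its underside.
- chip4: Loose bare-steel offcut lying on the black plate, a disc 19 mm across, 5 mm thick, 12 g; origin at the middle of its underside.
- chip5: Loose bare-steel offcut lying on the black plate, a T-shaped piece about 24 x 18 mm, 5 mm thick, 12 g; origin at the middle of its underside.
- jar: Bystander: amber glass jar with white cap, 52 mm across, 75 mm high, on the bench; origin at the centre of its underside.
- holder: Bystander: upright specimen holder, steel foot 36 mm across with a clear tube, 92 mm high, on the bench; origin at the centre of its underside.
- cup: Bystander: white ceramic cup, 64 mm across, 60 mm high, on the bench; origin at the centre of its underside.
Things that resemble listed ones, but are neither listed nor needed, are in the scene too. Several things look just like the scraper: the one meant starts nearest to the robot's base.

How it is judged:
By the outcome, as a careful person would: the job done as asked, in the order asked, and still so for the second after the job is handed in, with the robot touching nothing.
It also fails if it takes over 70 s, if anything falls off the work surface, if the arm or the gripper's body presses on something with over 40 N, if the wrist force passes 120 N, or if a joint passes its speed limit or range.

### The arm

A 6-joint arm with a two-finger parallel gripper is mounted at the origin on the work surface. World frame = base frame: x ahead of the robot, y to its left, z up, the work surface at z = 0. Lengths are in mm, angles in rad, forces in N, time in s.
With the tool pointing down it reaches from about 425 to 925 mm from the base axis. Payload 12.5 kg.
Tool frame: the origin (TCP) lies between the finger pads; the fingertips stand 19 mm ahead of it and the grasp point (between the pads) is the TCP; x points along the fingers, y is the direction in which the jaws open and shut, and the axes are right-handed (so a half turn about x gives the same grasp; the last joint's range is limited). The gripper opens to 85 mm and grips with 20 to 120 N. Pads are 22 mm wide; open, the fingers measure 114 mm over their backs; the gripper's body (76 mm by 85 mm) begins 54 mm behind the grasp point. The pads swing forward as they close: fully open they stand 13 mm farther back than shut.
Start: joints at [-1.41, 0.491, 1.559, -0, 1.092, -0.106], TCP at [164.801, -602.896, 250.327] pointing down, gripper open.
Joint ranges: [-3.1, 3.1], [-0.84, 2.19], [0.05, 2.79], [-1.13, 4.28], [0.06, 2.93], [-2.69, 2.69]. Speed limits (rad/s): [2.22, 2.22, 2.79, 3.14, 3.14, 3.14].

### API

Orientations are given as a rotation vector (axis times angle).
In Python, from workcell import monitor, viewer, workorder gives the robot as it stands. The module is installed in compiled form; this text tells all that it offers.
- The arm moves only by the tool arm_command, never from a script. Its arguments are lists of equal length, an entry for each row: "xyz": the shift along the tool's x, y, z in m, a list of three; "yaw": the turn about the tool's x in rad. In form: {"xyz": [[tx, ty, tz], ...], "yaw": [yaw, ...]}. A call has 1 to 12 rows; each row shifts and turns the commanded pose from where the row before left it, along the tool's axes as they then stand; what a row does not reach is not made up. A row lasts 1/12 s, in which the tool goes at most 41.7 mm and 7.16 degrees, less where a joint would pass 70% of its speed; a pose out of reach is approached as far as the arm can. A call is refused whole if a number of a shift passes 0.0417 or a number of a turn 0.125, either way. A call with a gripper value outside its range is refused whole. "jaw" is the opening, from -1 (shut) to 1 (fully open), set as the call begins (left out, the last holds). The fingers move at their own pace and stop on an object; the grip force is fixed at half the most. Time passes only in rows, so rows that do not move let the fingers close. It gives the time, the measured TCP pose, the force and the opening at its end, in the units of the state.
- monitor.state(): the state, without advancing time (a new reading comes with each control period).
- viewer.read_camera(name): name is "scene" or "side" or "wrist"; returns a dict with "color" (400x640x3 uint8, blue, green, red), "fx", "fy", "cx", "cy" (pixels), "k1" (the pictures are not rectified: a ray, as slopes to the right and down, at radius r is drawn at 1 + k1 r^2 times it, then the intrinsics apply), "T" (4x4, takes a point from camera to world coordinates); the wrist camera has in their place "mount" (4x4, takes a point from camera to tool coordinates, whose origin is the TCP and whose axes are the tool frame's). Camera axes: x right, y down, z forward; pixel columns grow to the right and rows downward; lengths in mm; the calibration is good to about 2 mm. A picture is of the moment at which its call begins: read the wrist's pose just before it. There is no depth.
- workorder.job_done(): hands the job in, once; it reports no verdict.
The state is a dict: "time": time; "q": joint angles; "joint_vel": joint speeds; "tau": joint torques, N m; "ee_pos": TCP position; "ee_rot": TCP orientation; "wrist_force": force on the tool from outside, world axes, zero at the start; "torque": the same for the moment, N m; "grip_width": finger opening in mm.
Only numpy, scipy, OpenCV 4.12 (cv2) and the standard library are available. Lean on these libraries where they do the work, as an engineer would, in place of code of your own. Each camera call takes 0.05 s, during which the arm holds its last target.

## Working session

There is one attempt and no reset: what is moved stays moved. The work goes in short steps, Python scripts to look and compute and a tool call to move; the robot and the scene stay as the last step left them, time stands still between calls to the robot, and variables do not carry over. Pictures are saved under pics/ and viewed, and the job is handed in when it is done.

Besides the shell and the picture viewer there is one more tool, called as name([rows], argument=value, ...), one row to a line, values as JSON. arm_command: Moves the arm, as the interface text tells. Its arguments: {"type":"object","properties":{"xyz":{"type":"array","items":{"type":"array","items":{"type":"number"}}},"yaw":{"type":"array","items":{"type":"number"}},"jaw":{"type":"number"}},"required":["xyz","yaw"]}

```bash
mkdir -p pics
cat > h.py <<'E'
import numpy as np, cv2
from workcell import monitor, viewer, workorder
def snap(n,f):
    s=monitor.state(); c=viewer.read_camera(n); cv2.imwrite('pics/'+f+'.png',c['color']); return s,c
E
python3 - <<'E'
from h import *
s,c=snap('scene','scene0'); print(s['time'],s['ee_pos'],s['ee_rot'],s['wrist_force'],s['grip_width'])
for n in ['scene','side','wrist']:
    s,c=snap(n,n+'0'); print(n,{k:(np.round(v,3).tolist()) for k,v in c.items() if k!='color'})
E
```

```text
0.0 [ 164.73875035 -602.67500399  249.74766129] [ 2.07936514  0.28018602 -2.07945523] [-0.48224509  0.17838517  0.37956975] 85.30621068496677
scene {'fx': 393.414, 'fy': 393.414, 'cx': 317.722, 'cy': 202.367, 'k1': -0.021, 'T': [[0.145, 0.853, -0.501, 1147.299], [0.989, -0.126, 0.071, -50.548], [-0.002, -0.506, -0.862, 1118.312], [0.0, 0.0, 0.0, 1.0]]}
side {'fx': 511.42, 'fy': 511.42, 'cx': 306.225, 'cy': 190.761, 'k1': -0.141, 'T': [[-0.987, -0.114, 0.11, 456.332], [-0.158, 0.683, -0.713, 944.548], [0.006, -0.721, -0.693, 1025.562], [0.0, 0.0, 0.0, 1.0]]}
wrist {'fx': 285.96, 'fy': 285.96, 'cx': 318.397, 'cy': 200.678, 'k1': -0.051, 'mount': [[-0.001, -0.26, 0.966, -124.435], [1.0, -0.001, 0.0, -0.562], [0.001, 0.966, 0.26, -66.052], [0.0, 0.0, 0.0, 1.0]]}
```

View pics/scene0.png

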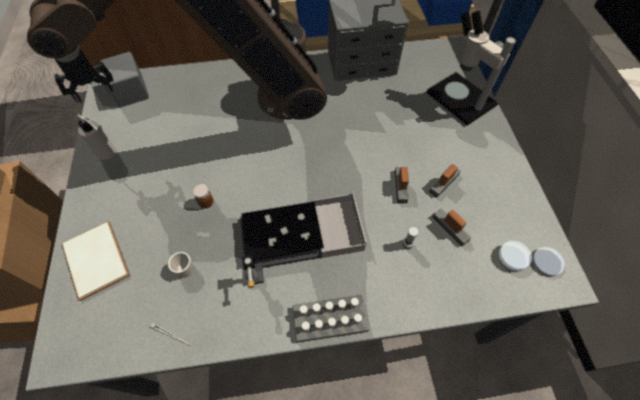

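View pics/side0.png

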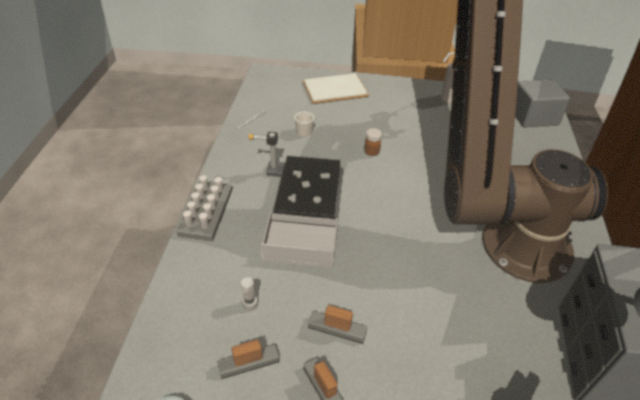

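View pics/wrist0.png

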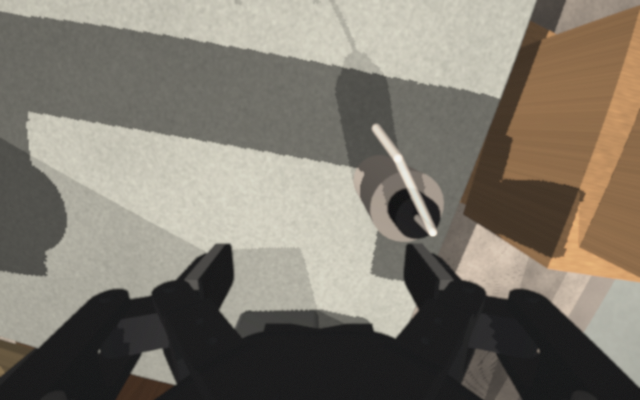

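The scene shows the plate around (282,233), the tray at (340,225) and the column head at (249,265). There are three scrapers, at (402,184), (446,180) and (452,226). Next I'll enlarge the crops and triangulate.

```bash
cat >> h.py <<'E'
def ray(c,uv,T=None):
    T=np.array(c['T']) if T is None else T
    uv=np.array(uv,float).reshape(-1,2)
    d=np.stack([(uv[:,0]-c['cx'])/c['fx'],(uv[:,1]-c['cy'])/c['fy']],1)
    s=d.copy()
    for _ in range(20): s=d/(1+c['k1']*(s**2).sum(1,keepdims=True))
    v=np.c_[s,np.ones(len(s))]@T[:3,:3].T
    return T[:3,3],v/np.linalg.norm(v,axis=1,keepdims=True)
def onz(c,uv,z,T=None):
    o,v=ray(c,uv,T); return o+v*((z-o[2])/v[:,2])[:,None]
def tri(c1,u1,c2,u2):
    o1,a=ray(c1,u1);o2,b=ray(c2,u2);out=[]
    for p,q in zip(a,b):
        M=np.stack([p,-q],1);t=np.linalg.lstsq(M,o2-o1,rcond=None)[0]
        A=o1+p*t[0];B=o2+q*t[1];out.append(np.r_[(A+B)/2,np.linalg.norm(A-B)])
    return np.array(out)
def proj(c,P,T=None):
    T=np.array(c['T']) if T is None else T
    X=(np.asarray(P,float).reshape(-1,3)-T[:3,3])@T[:3,:3]
    s=X[:,:2]/X[:,2:]; s=s*(1+c['k1']*(s**2).sum(1,keepdims=True))
    return s*[c['fx'],c['fy']]+[c['cx'],c['cy']]
def wT(c,s):
    from scipy.spatial.transform import Rotation as R
    T=np.eye(4);T[:3,:3]=R.from_rotvec(s['ee_rot']).as_matrix();T[:3,3]=s['ee_pos'];return T@np.array(c['mount'])
def crop(img,f,x,y,w,h,k):
    cv2.imwrite('pics/'+f+'.png',cv2.resize(img[y:y+h,x:x+w],None,fx=k,fy=k,interpolation=cv2.INTER_CUBIC))
E
python3 - <<'E'
from h import *
from scipy.spatial.transform import Rotation as R
s=monitor.state();print(R.from_rotvec(s['ee_rot']).as_matrix().round(3))
a=cv2.imread('pics/scene0.png');b=cv2.imread('pics/side0.png')
crop(a,'s1',230,180,145,110,5); crop(a,'s2',380,150,110,110,5); crop(b,'d1',250,125,110,145,4); crop(b,'d2',205,270,180,130,4)
c=viewer.read_camera('scene');d=viewer.read_camera('side')
print(tri(c,[(404,178),(450,171),(457,217),(249,262),(203,190)],d,[(338,317),(323,378),(247,352),(271,138),(373,136)]).round(1))
E
```

```text
[[-0.     0.264 -0.965]
 [ 0.001 -0.965 -0.264]
 [-1.    -0.001 -0.   ]]
[[ 478.2  329.1   53.2    1. ]
 [ 486.9  481.2   67.8    8.1]
 [ 650.9  449.6   65.3    5. ]
 [ 730.1 -177.   128.4    2.9]
 [ 442.7 -314.    69.4    4.9]]
```

View pics/s1.png

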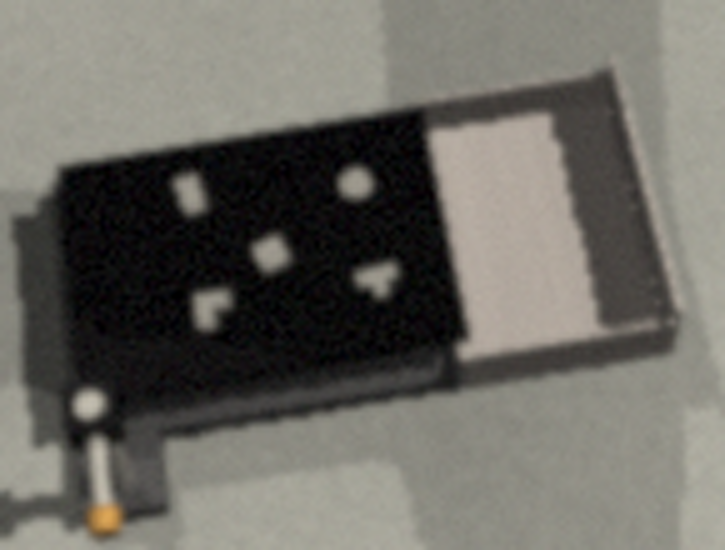

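View pics/s2.png

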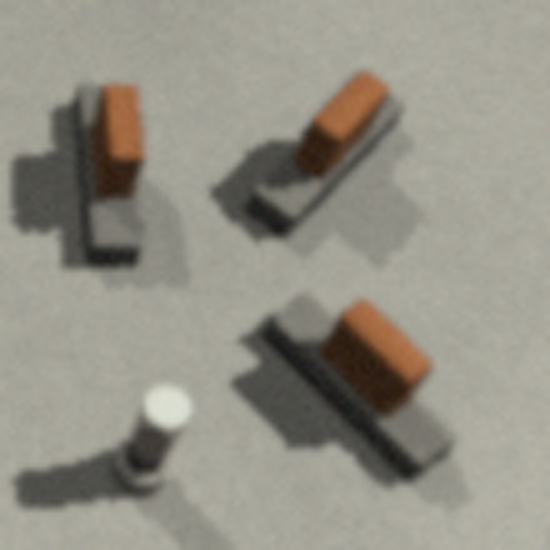

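View pics/d1.png

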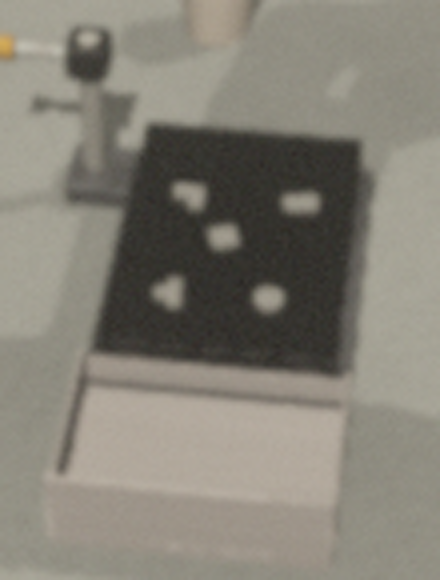

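View pics/d2.png

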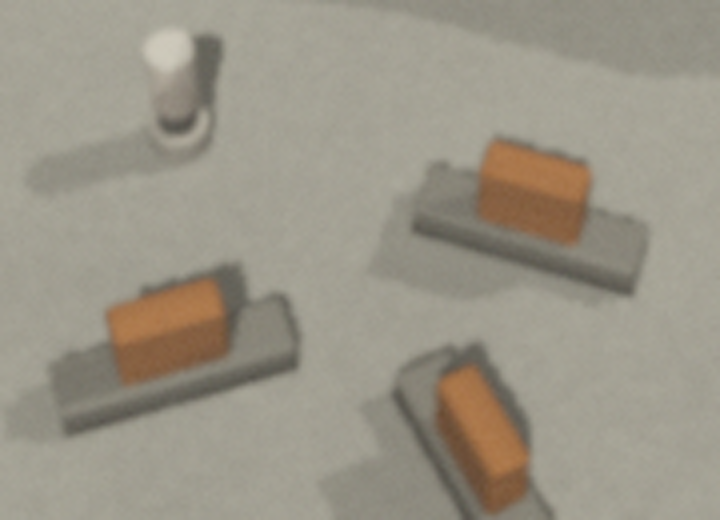

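The nearest is the scraper at scene (404,178), range about 580 mm. Next I'll take its corners and the plate corners in both views.

Run:
```python
from h import *
c=viewer.read_camera('scene');d=viewer.read_camera('side')
S=lambda L,o,k:[(x/k+o[0]-.4,y/k+o[1]-.4) for x,y in L]
# grip top
gs=S([(105,86),(137,87),(141,160),(110,163)],(380,150),5); gd=S([(481,175),(490,142),(590,162),(583,193)],(205,270),4)
P=onz(c,gs,75);Q=onz(d,gd,75)
print('scene grip',P[:,:2].round(1).tolist(),P.mean(0).round(1));print('side',Q[:,:2].round(1).tolist(),Q.mean(0).round(1))
ps=S([(62,165),(420,108),(465,340)],(230,180),5); pd=S([(360,143),(348,374),(96,352),(148,125)],(250,125),4)
print('plate s',onz(c,ps,54).round(1).tolist());P=onz(d,pd,54);print('plate d',P.round(1).tolist(),P.mean(0))
cs=S([(89,404)],(230,180),5);cd=S([(88,40)],(250,125),4)
print('column',onz(c,cs,153),onz(d,cd,153),tri(c,cs,d,cd))
# tray end wall top corners
print('tray',onz(c,S([(608,70),(677,312)],(230,180),5),63).round(1).tolist())
ch=S([(190,193),(271,253),(211,307),(355,183),(377,278)],(230,180),5);cd=S([(301,203),(223,237),(189,194),(268,298),(169,293)],(250,125),4)
print('chips',tri(c,ch,d,cd).round(1).tolist())
```

```text
scene grip [[448.1, 321.8], [451.9, 342.2], [507.5, 329.9], [506.8, 309.9]] [478.6 325.9  75. ]
side [[506.5, 337.8], [504.4, 316.0], [449.0, 320.3], [450.8, 340.5]] [477.7 328.7  75. ]
plate s [[531.0, -199.4, 54.0], [522.9, 25.5, 54.0], [683.6, 29.5, 54.0]]
plate d [[533.8, -197.9, 54.0], [515.8, 33.4, 54.0], [681.4, 40.9, 54.0], [690.6, -192.4, 54.0]] [605.38975319 -79.00918819  54.        ]
column [[ 734.03858246 -178.56373934  153.        ]] [[ 725.08576527 -160.2324209   153.        ]] [[ 728.85024073 -179.8736509   138.38626746    2.27311699]]
tray [[518.0, 145.9, 63.0], [688.1, 154.7, 63.0]]
chips [[566.3, -121.5, 59.1, 2.7], [614.7, -76.7, 60.2, 2.8], [645.3, -115.3, 61.4, 2.6], [575.4, -21.1, 61.5, 2.5], [641.2, -15.8, 61.1, 3.7]]
```

arm_command([
  [0,-0.021,-0.033],
  [0,-0.021,-0.033],
  [0,-0.021,-0.033],
  [0,-0.021,-0.033],
  [0,-0.021,-0.033],
  [0,-0.021,-0.033],
  [0,-0.021,-0.033],
  [0,-0.021,-0.033],
  [0,-0.021,-0.033],
  [0,-0.021,-0.033],
  [0,-0.021,-0.033],
  [0,-0.021,-0.033],
], yaw=[0,0,0,0,0,0,0,0,0,0,0,0], jaw=1)

```text
time: 1.4
ee_pos: [481.4, -253.7, 250.5]
ee_rot: [2.079, 0.279, -2.078]
wrist_force: [0.6, -0.2, -0.1]
grip_width: 85.5
```

arm_command([
  [0,-0.021,-0.033],
  [0,-0.021,-0.033],
  [0,-0.021,-0.033],
  [0,-0.021,-0.033],
  [0,-0.021,-0.033],
  [0,-0.021,-0.033],
  [0,0,0],
  [0,0,0],
  [0,0,0],
  [0,0,0],
  [0,0,0],
  [0,0,0],
], yaw=[0,0,0,0,0,0,-0.125,-0.125,-0.125,-0.125,-0.125,-0.125])

```text
time: 2.4
ee_pos: [638.1, -81.6, 250.2]
ee_rot: [1.6, 0.898, -1.6]
wrist_force: [0.5, -0.2, 0.3]
grip_width: 85.7
```

arm_command([
  [0,0,0],
  [0,0,0],
  [0,0,0],
  [0,0,0],
  [0,0,0],
  [0,0,0],
  [0,0,0],
  [0,0,0],
  [0,0,0],
  [0,0,0],
  [0,0,0],
  [0,0,0],
], yaw=[-0.125,-0.125,-0.125,-0.125,-0.125,-0.125,-0.125,-0.125,-0.125,-0.125,-0.125,-0.125])

```text
time: 3.4
ee_pos: [638.1, -81.6, 250.3]
ee_rot: [0.484, 1.516, -0.485]
wrist_force: [-0.5, -0.7, -0.5]
grip_width: 85.3
```

arm_command([
  [0,0,0],
  [0,0,0],
  [0,0,0],
  [0,0,0],
  [0,0,0],
  [0,0,0],
], yaw=[-0.125,-0.125,-0.125,-0.125,-0.125,0])

```text
time: 3.9
ee_pos: [638.1, -81.6, 250.3]
ee_rot: [-0.005, 1.571, 0.005]
wrist_force: [0.8, 0.3, 0.0]
grip_width: 85.4
```

Run:
```python
from h import *
from scipy.spatial.transform import Rotation as R
s,c=snap('wrist','w1');print(s['time'],s['ee_pos'],s['q'].round(2) if hasattr(s['q'],'round') else s['q'],s['wrist_force'])
print(R.from_rotvec(s['ee_rot']).as_matrix().round(3))
```

```text
3.9 [638.09660372 -81.64432784 250.26241205] [-0.23  0.52  1.51 -0.    1.11 -1.81] [0.80102219 0.32005419 0.02624554]
[[-0.    -0.006  1.   ]
 [-0.     1.     0.006]
 [-1.    -0.    -0.   ]]
```

View pics/w1.png

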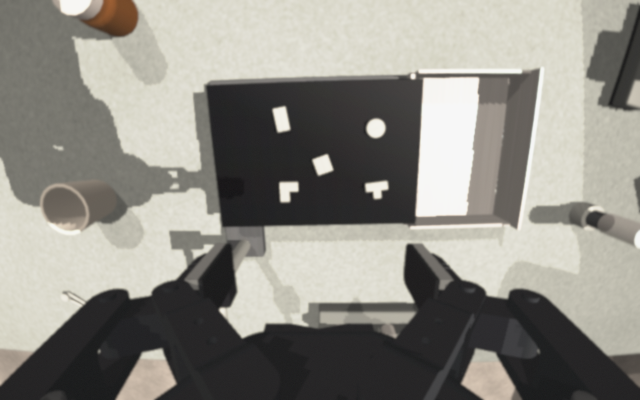

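The wrist view shows the plate with corners near (208,84), (420,78), (414,223) and (221,226). All five chips are clear, spanning columns 273–388.

Run:
```python
from h import *
s,c=snap('wrist','w1b');img=c['color'];T=wT(c,s)
crop(img,'w1c',190,60,370,190,2)
g=img.max(2)
chips=((g>130)&(np.indices(g.shape)[1]<405)&(np.indices(g.shape)[1]>230)&(np.indices(g.shape)[0]>90)&(np.indices(g.shape)[0]<212)).astype(np.uint8)
for k in cv2.findContours(chips,cv2.RETR_EXTERNAL,cv2.CHAIN_APPROX_NONE)[0]:
    if len(k)<12: continue
    m=k[:,0].mean(0);P=onz(c,k[:,0],59,T);print(m.round(0),P.mean(0)[:2].round(1),P[:,:2].min(0).round(0),P[:,:2].max(0).round(0))
for z in (50,54,58):
    P=onz(c,[(208,84),(420,77.5),(414,223.5),(221,226.5)],z,T)[:,:2];print(z,P.round(1).tolist(),[np.linalg.norm(P[i]-P[(i+1)%4]).round(1) for i in range(4)])
```

```text
[287. 190.] [ 645.6 -116.5] [ 636. -126.] [ 659. -104.]
[377. 188.] [642.9 -15.5] [634. -29.] [655.  -3.]
[322. 164.] [616.1 -76.9] [605. -88.] [628. -66.]
[375. 127.] [576.1 -20.1] [566. -30.] [586. -10.]
[280. 119.] [ 567.7 -121.7] [ 555. -130.] [ 581. -113.]
50 [[529.7, -199.8], [523.9, 27.7], [688.9, 34.1], [692.2, -199.6]] [np.float64(227.6), np.float64(165.1), np.float64(233.7), np.float64(162.4)]
54 [[530.3, -198.4], [524.5, 26.3], [687.4, 32.7], [690.7, -198.1]] [np.float64(224.8), np.float64(163.0), np.float64(230.8), np.float64(160.4)]
58 [[530.8, -196.9], [525.1, 25.0], [686.0, 31.2], [689.2, -196.7]] [np.float64(222.0), np.float64(161.0), np.float64(228.0), np.float64(158.4)]
```

View pics/w1c.png

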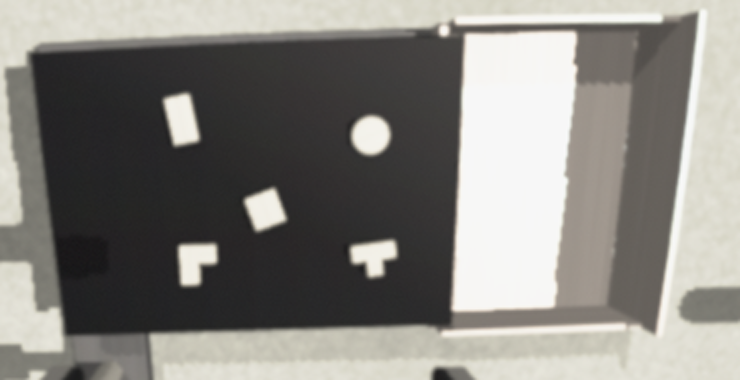

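Station centre is about (607.5,-84), with wiping direction about 91.3°. The column cross-check agrees to 2 mm. Chips lie at station x above -47. Now over to the scraper.

arm_command([
  [0,0.034,-0.009],
  [0,0.034,-0.009],
  [0,0.034,-0.009],
  [0,0.034,-0.009],
  [0,0.034,-0.009],
  [0,0.034,-0.009],
  [0,0.034,-0.009],
  [0,0.034,-0.009],
  [0,0.034,-0.009],
  [0,0.034,-0.009],
  [0,0.034,-0.009],
  [0,0.034,-0.009],
], yaw=[0,0,0,0,0,0,0,0,0,0,0,0])

```text
time: 5.0
ee_pos: [529.3, 328.0, 250.4]
ee_rot: [0.003, 1.571, -0.003]
wrist_force: [0.1, -0.1, 0.1]
grip_width: 85.1
```

arm_command([
  [0,0,0],
  [0,0,0],
], yaw=[0.07,0.07])

```text
time: 5.17
ee_pos: [529.1, 328.3, 250.1]
ee_rot: [0.113, 1.568, -0.113]
wrist_force: [-0.4, -0.5, 0.6]
grip_width: 85.8
```

Run:
```python
from h import *
from scipy.spatial.transform import Rotation as R
s,c=snap('wrist','w2');print(s['time'],s['ee_pos'],s['wrist_force'])
print(R.from_rotvec(s['ee_rot']).as_matrix().round(3))
```

```text
5.1667 [529.12719666 328.31159941 250.07904821] [-0.39962754 -0.46563043  0.5841546 ]
[[-0.     0.144  0.99 ]
 [-0.     0.99  -0.144]
 [-1.    -0.    -0.   ]]
```

View pics/w2.png

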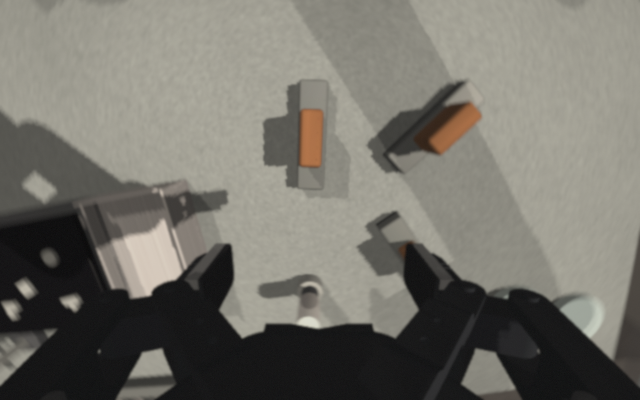

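Target scraper's grip spans (300–323, 109–167) in the wrist view. The holder is at (310,290) and sits well beyond.

Run:
```python
from h import *
s,c=snap('wrist','w2b');img=c['color'];T=wT(c,s)
hsv=cv2.cvtColor(img,cv2.COLOR_BGR2HSV)
m=((hsv[...,0]<20)&(hsv[...,1]>110)&(hsv[...,2]>60)).astype(np.uint8);m[:,350:]=0;m[:80]=0;m[200:]=0
m=cv2.morphologyEx(m,cv2.MORPH_OPEN,np.ones((3,3)))
k=max(cv2.findContours(m,cv2.RETR_EXTERNAL,cv2.CHAIN_APPROX_NONE)[0],key=cv2.contourArea)
P=onz(c,k[:,0],75,T)[:,:2]
r=cv2.minAreaRect(P.astype(np.float32));print(k[:,0].min(0),k[:,0].max(0),r);print(cv2.boxPoints(r))
crop(img,'w2c',250,60,130,150,5)
```

```text
[300 109] [321 166] ((477.507568359375, 327.72491455078125), (21.85905647277832, 57.59955978393555), 80.46791076660156)
[[447.2955  321.71555]
 [504.09976 312.17703]
 [507.71964 333.73428]
 [450.91537 343.2728 ]]
```

View pics/w2c.png

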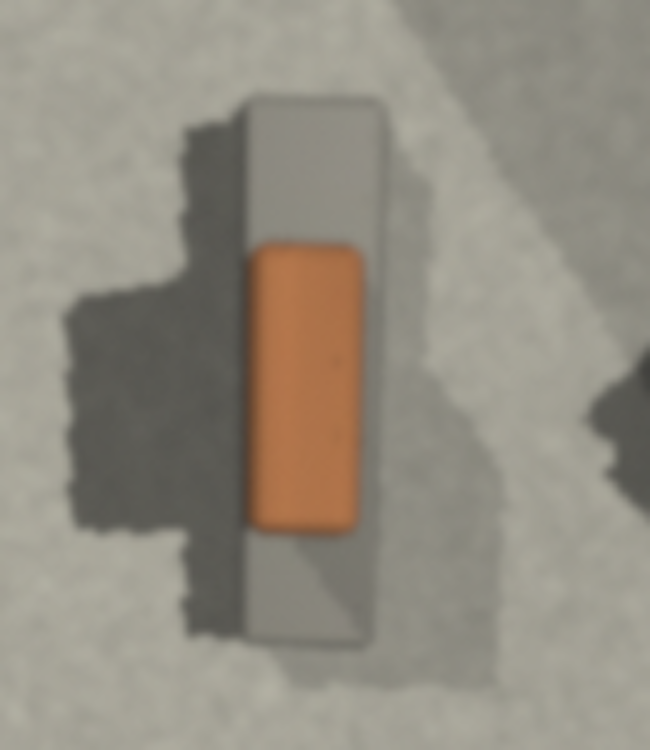

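arm_command([
  [0,-0.002,-0.0128],
  [0,-0.002,-0.0128],
  [0,-0.002,-0.0128],
  [0,-0.002,-0.0127],
  [0,0,0],
  [0.024,0,0],
  [0.024,0,0],
  [0.024,0,0],
  [0.024,0,0],
  [0.024,0,0],
], yaw=[0,0,0,0,0.02,0,0,0,0,0])

```text
time: 6.1
ee_pos: [479.2, 325.2, 129.3]
ee_rot: [0.127, 1.566, -0.127]
wrist_force: [0.8, -0.3, 0.1]
grip_width: 85.3
```

Run:
```python
from h import *
s,c=snap('wrist','w3');print(s['time'],s['ee_pos'],s['wrist_force'])
```

```text
6.1 [479.16022153 325.23443222 129.29733842] [ 0.75421137 -0.33438712  0.13051166]
```

View pics/w3.png

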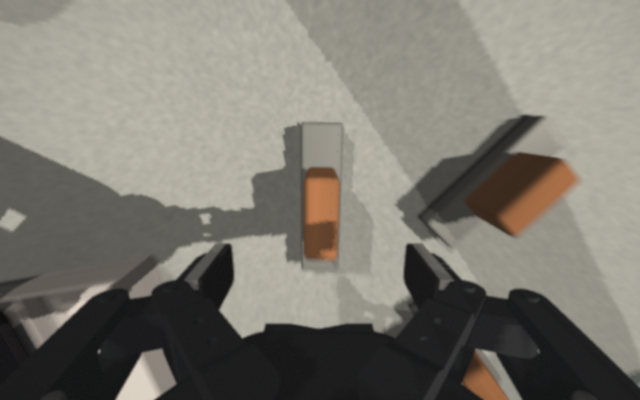

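The grip spans columns 305–340, centred between the fingers, which have their midpoint near column 319.

Run:
```python
from h import *
from scipy.spatial.transform import Rotation as R
s=monitor.state();c=viewer.read_camera('wrist');img=c['color'];T=wT(c,s)
hsv=cv2.cvtColor(img,cv2.COLOR_BGR2HSV)
m=((hsv[...,0]<20)&(hsv[...,1]>110)&(hsv[...,2]>40)).astype(np.uint8);m[:,400:]=0;m[:,:250]=0;m[300:]=0
m=cv2.morphologyEx(m,cv2.MORPH_OPEN,np.ones((3,3)))
k=max(cv2.findContours(m,cv2.RETR_EXTERNAL,cv2.CHAIN_APPROX_NONE)[0],key=cv2.contourArea)
P=onz(c,k[:,0],75,T)[:,:2]
r=cv2.minAreaRect(P.astype(np.float32));print(k[:,0].min(0),k[:,0].max(0),r)
M=R.from_rotvec(s['ee_rot']).as_matrix()
print(M.round(3), M.T@(np.r_[r[0],75]-s['ee_pos']))
```

```text
[305 172] [341 266] ((473.1748352050781, 328.2572021484375), (22.756763458251953, 63.890438079833984), 80.0245132446289)
[[-0.005  0.161  0.987]
 [-0.003  0.987 -0.161]
 [-1.    -0.003 -0.004]] [49.9990944   3.30611607 -4.81550294]
```

arm_command([
  [0,0.0025,-0.002],
  [0.018,0,0],
  [0.018,0,0],
  [0.018,0,0],
  [0.018,0,0],
  [0.005,0,0],
  [0,0,0],
], yaw=[0,0,0,0,0,0,0])

```text
time: 6.78
ee_pos: [477.1, 328.5, 53.6]
ee_rot: [0.126, 1.567, -0.126]
wrist_force: [0.1, 0.6, 0.1]
grip_width: 85.5
```

arm_command([
  [0,0,0],
  [0,0,0],
  [0,0,0],
  [0,0,0],
  [0,0,0],
  [0,0,0],
  [0,0,0],
  [0,0,0],
], yaw=[0,0,0,0,0,0,0,0], jaw=-1)

```text
time: 7.45
ee_pos: [477.0, 328.4, 53.8]
ee_rot: [0.126, 1.566, -0.125]
wrist_force: [-1.8, -1.0, 6.0]
grip_width: 23.4
```

Run:
```python
from h import *
s,c=snap('wrist','w4');print(s['time'],s['ee_pos'],s['wrist_force'],s['grip_width'])
```

```text
7.45 [476.95061963 328.40858394  53.84128599] [-1.76973267 -1.0436809   6.02828832] 23.385437626465567
```

View pics/w4.png

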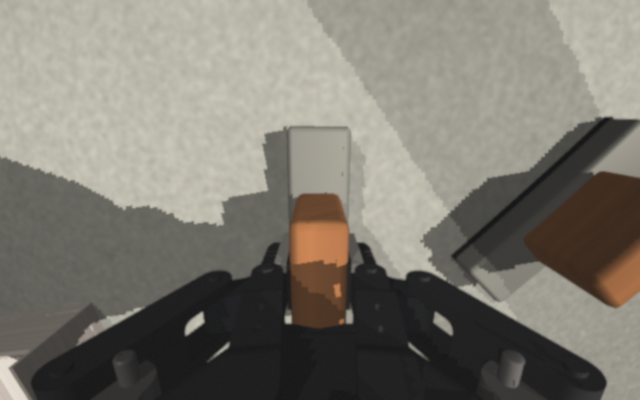

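arm_command([
  [-0.01,0,0],
  [-0.03,0,0],
  [-0.035,0,0],
  [-0.035,0,0],
  [-0.03,0,0],
  [0,0,0],
  [0,0,0],
  [0,0,0],
  [0,0,0],
], yaw=[0,0,0,0,0,-0.09,-0.093,0,0])

```text
time: 8.25
ee_pos: [476.5, 328.2, 193.4]
ee_rot: [-0.016, 1.571, 0.016]
wrist_force: [0.4, 0.8, -2.4]
grip_width: 23.3
```

arm_command([
  [0,-0.02,0.005],
  [0,-0.033,0.008],
  [0,-0.035,0.0085],
  [0,-0.035,0.0085],
  [0,-0.035,0.0085],
  [0,-0.035,0.0085],
  [0,-0.035,0.0085],
  [0,-0.035,0.0085],
  [0,-0.035,0.0085],
  [0,-0.035,0.0085],
  [0,-0.035,0.0085],
  [0,-0.035,0.0085],
], yaw=[0,0,0,0,0,0,0,0,0,0,0,0])

```text
time: 9.25
ee_pos: [584.0, -74.1, 192.9]
ee_rot: [-0.015, 1.572, 0.016]
wrist_force: [0.9, -0.6, -1.3]
grip_width: 23.2
```

arm_command([
  [0,-0.035,0.0085],
  [0,-0.035,0.0085],
  [0,-0.02,0.0055],
  [0,-0.01,0],
  [0,0,0],
  [0,0,0],
], yaw=[0,0,0,0,0,0])

```text
time: 9.75
ee_pos: [608.3, -171.3, 192.8]
ee_rot: [-0.016, 1.572, 0.017]
wrist_force: [-0.3, 0.5, -2.2]
grip_width: 23.1
```

Run:
```python
from h import *
from scipy.spatial.transform import Rotation as R
s,c=snap('wrist','w5');f=[s['wrist_force']];s0=s
s,_=snap('scene','sc5');f.append(s['wrist_force'])
s,_=snap('side','si5');f.append(s['wrist_force']);crop(_['color'],'si5c',230,100,200,150,4)
M=R.from_rotvec(s['ee_rot']).as_matrix()
print(s['time'],s['ee_pos'],M.round(3),np.degrees(np.arctan2(M[1,1],M[0,1])),f,s['torque'])
u=np.array([-.0227,1]);v=np.array([-1,-.0227]);d=s['ee_pos'][:2]-[607.5,-84];print('station',d@u,d@v)
T=wT(c,s0);z=s['ee_pos'][2]
```

```text
9.85 [ 608.53247191 -170.34539514  193.1967481 ] [[-0.001 -0.023  1.   ]
 [ 0.     1.     0.023]
 [-1.     0.    -0.001]] 91.34058406122642 [array([-0.26270801,  0.46707469, -2.16360532]), array([-0.44589133,  0.39687736, -2.53499436]), array([-0.58128583, -0.16430574, -2.94390457])] [ 0.03350901  0.0176441  -0.07443317]
station -86.36883225223332 0.9275685639759942
```

View pics/w5.png

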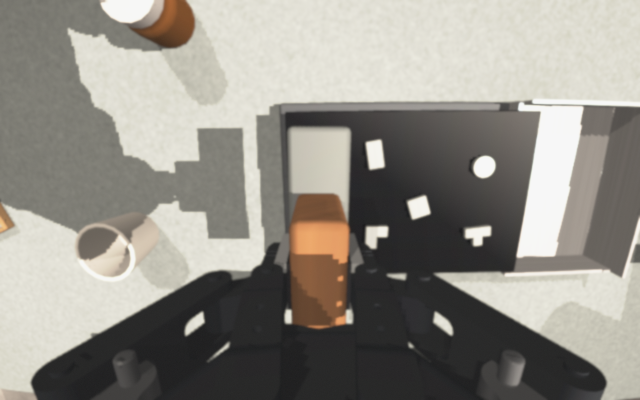

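View pics/si5c.png

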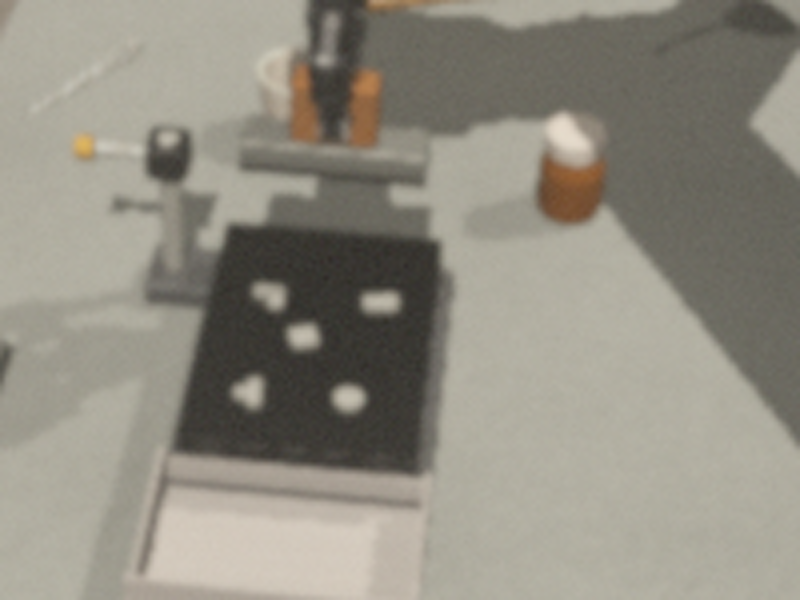

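The block is aligned across the plate, with its front edge about 23 mm behind the nearest chip. The free-hanging force is about -2.5 N, which is the tare. Descending.

arm_command([
  [0.02,0,0],
  [0.025,0,0],
  [0.02,0,0],
  [0.008,0,0],
  [0.002,0,0],
  [0,0,0],
], yaw=[0,0,0,0,0,0])

```text
time: 10.4
ee_pos: [609.1, -171.2, 118.5]
ee_rot: [-0.019, 1.571, 0.019]
wrist_force: [0.6, -0.4, -2.1]
grip_width: 23.2
```

arm_command([
  [0.0007,0,0],
  [0.0008,0,0],
  [0,0,0],
], yaw=[0,0,0])

```text
time: 10.65
ee_pos: [609.2, -171.8, 117.7]
ee_rot: [-0.019, 1.569, 0.018]
wrist_force: [-0.8, -0.6, -3.1]
grip_width: 23.6
```

arm_command([
  [0.0007,0,0],
  [0.0008,0,0],
  [0,0,0],
], yaw=[0,0,0])

```text
time: 10.9
ee_pos: [608.9, -171.9, 115.4]
ee_rot: [-0.018, 1.571, 0.018]
wrist_force: [-0.1, -0.3, -2.9]
grip_width: 23.4
```

arm_command([
  [0.0007,0,0],
  [0.0008,0,0],
  [0,0,0],
], yaw=[0,0,0])

```text
time: 11.15
ee_pos: [608.8, -171.8, 113.6]
ee_rot: [-0.018, 1.571, 0.018]
wrist_force: [-0.3, 0.2, -2.5]
grip_width: 23.2
```

arm_command([
  [0.0007,0,0],
  [0.0008,0,0],
  [0,0,0],
], yaw=[0,0,0])

```text
time: 11.4
ee_pos: [608.8, -171.8, 112.1]
ee_rot: [-0.018, 1.571, 0.018]
wrist_force: [-0.3, 0.0, -2.5]
grip_width: 23.5
```

arm_command([
  [0.0007,0,0],
  [0.0008,0,0],
  [0,0,0],
], yaw=[0,0,0])

```text
time: 11.65
ee_pos: [608.8, -171.7, 110.6]
ee_rot: [-0.018, 1.571, 0.018]
wrist_force: [0.3, -0.5, -1.9]
grip_width: 23.8
```

arm_command([
  [0.0005,0,0],
  [0.0005,0,0],
  [0,0,0],
], yaw=[0,0,0])

```text
time: 11.9
ee_pos: [608.9, -171.8, 109.7]
ee_rot: [-0.018, 1.571, 0.018]
wrist_force: [0.7, 0.4, -3.0]
grip_width: 23.2
```

arm_command([
  [0.0005,0,0],
  [0.0005,0,0],
  [0,0,0],
], yaw=[0,0,0])

```text
time: 12.15
ee_pos: [608.9, -171.8, 108.8]
ee_rot: [-0.018, 1.571, 0.018]
wrist_force: [-0.3, -0.5, -1.5]
grip_width: 23.3
```

arm_command([
  [0.0005,0,0],
  [0.0003,0,0],
  [0,0,0],
], yaw=[0,0,0])

```text
time: 12.4
ee_pos: [609.0, -171.9, 108.2]
ee_rot: [-0.018, 1.57, 0.018]
wrist_force: [-0.5, -0.7, 1.2]
grip_width: 23.1
```

arm_command([
  [0.0003,0,0],
  [0.0002,0,0],
  [0,0,0],
], yaw=[0,0,0])

```text
time: 12.65
ee_pos: [609.0, -171.9, 107.7]
ee_rot: [-0.019, 1.57, 0.018]
wrist_force: [-0.7, -1.8, 1.7]
grip_width: 23.2
```

Run:
```python
from h import *
f=[]
for i in range(3):
    s,c=snap(['wrist','side','scene'][i],'w6_%d'%i);f.append(s['wrist_force'])
print(np.round(f,2),s['ee_pos'],s['time'])
d=cv2.imread('pics/w6_1.png');crop(d,'w6c',230,100,200,150,4)
```

```text
[[-0.66 -1.79  1.67]
 [-1.1  -1.72  1.55]
 [-0.39 -1.19  1.3 ]] [ 608.97708918 -171.90902956  107.65938998] 12.75
```

View pics/w6c.png

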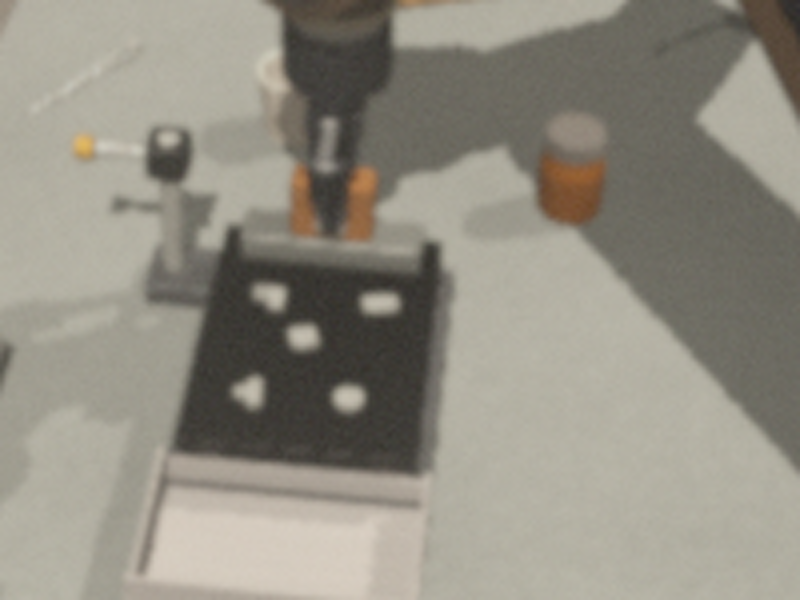

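View pics/w6_0.png

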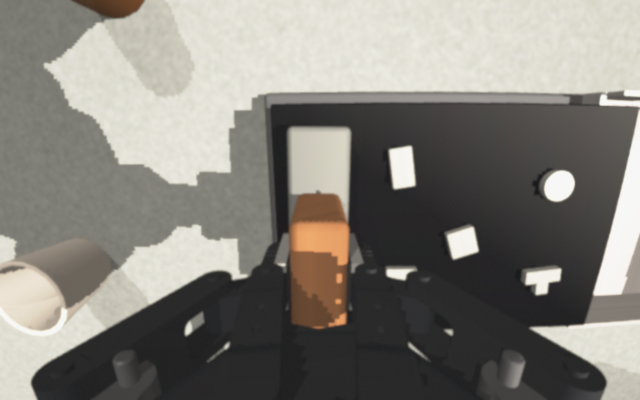

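Contact force is about 4 N over the tare, and the block lies flat behind all the chips. I'll press slightly more and start the stroke in short steps with force feedback.

arm_command([
  [0.0003,0,0],
  [0.0002,0,0],
  [0,0.001,0],
  [0,0.0015,0],
  [-0.0001,0.0015,0],
  [0,0.0015,0],
], yaw=[0,0,0,0,0,0])

```text
time: 13.3
ee_pos: [609.0, -166.3, 107.3]
ee_rot: [-0.019, 1.57, 0.018]
wrist_force: [0.7, -4.8, 3.6]
grip_width: 23.5
```

arm_command([
  [0,0.0015,0],
  [-0.0001,0.0015,0],
  [0,0.0015,0],
  [0,0.0015,0],
  [-0.0001,0.0015,0],
  [0,0.0015,0],
], yaw=[0,0,0,0,0,0])

```text
time: 13.8
ee_pos: [608.7, -157.2, 107.4]
ee_rot: [-0.019, 1.57, 0.018]
wrist_force: [-0.6, -5.9, 5.3]
grip_width: 23.6
```

arm_command([
  [-0.0002,0.0015,0],
  [-0.0001,0.0015,0],
  [-0.0001,0.0015,0],
  [-0.0001,0.0015,0],
  [-0.0001,0.0015,0],
  [0,0.0015,0],
], yaw=[0,0,0,0,0,0])

```text
time: 14.3
ee_pos: [608.4, -148.2, 108.0]
ee_rot: [-0.018, 1.571, 0.018]
wrist_force: [0.0, -5.3, 4.6]
grip_width: 23.4
```

arm_command([
  [-0.0002,0.0015,0],
  [-0.0001,0.0015,0],
  [-0.0001,0.0015,0],
  [-0.0001,0.0015,0],
  [-0.0001,0.0015,0],
  [0,0.0015,0],
], yaw=[0,0,0,0,0,0])

```text
time: 14.8
ee_pos: [608.1, -139.1, 108.4]
ee_rot: [-0.018, 1.571, 0.018]
wrist_force: [0.3, -4.7, 3.9]
grip_width: 23.4
```

arm_command([
  [-0.0001,0.0015,0],
  [-0.0001,0.0015,0],
  [0,0.0015,0],
  [-0.0001,0.0015,0],
  [-0.0001,0.0015,0],
  [0,0.0015,0],
], yaw=[0,0,0,0,0,0])

```text
time: 15.3
ee_pos: [607.9, -130.1, 108.9]
ee_rot: [-0.018, 1.571, 0.018]
wrist_force: [-0.3, -4.4, 2.7]
grip_width: 23.2
```

arm_command([
  [0,0.0015,0],
  [-0.0001,0.0015,0],
  [0,0.0015,0],
  [0,0.0015,0],
  [-0.0001,0.0015,0],
  [0,0.0015,0],
], yaw=[0,0,0,0,0,0])

```text
time: 15.8
ee_pos: [607.7, -121.1, 109.1]
ee_rot: [-0.018, 1.571, 0.018]
wrist_force: [0.1, -3.8, 3.7]
grip_width: 23.2
```

arm_command([
  [-0.0001,0.0015,0],
  [0,0.0015,0],
  [-0.0001,0.0015,0],
  [0,0.0015,0],
  [-0.0001,0.0015,0],
  [0,0.0015,0],
], yaw=[0,0,0,0,0,0])

```text
time: 16.3
ee_pos: [607.5, -112.1, 109.3]
ee_rot: [-0.018, 1.571, 0.018]
wrist_force: [0.3, -3.2, 3.1]
grip_width: 23.1
```

arm_command([
  [0,0.0015,0],
  [-0.0001,0.0015,0],
  [0,0.0015,0],
  [-0.0001,0.0015,0],
  [0,0.0015,0],
  [0,0.0015,0],
], yaw=[0,0,0,0,0,0])

```text
time: 16.8
ee_pos: [607.2, -103.1, 109.5]
ee_rot: [-0.018, 1.571, 0.018]
wrist_force: [-0.1, -3.2, 2.2]
grip_width: 23.3
```

arm_command([
  [0,0.0015,0],
  [0,0.0015,0],
  [0,0.0015,0],
  [-0.0001,0.0015,0],
  [0,0.0015,0],
  [0,0.0015,0],
], yaw=[0,0,0,0,0,0])

```text
time: 17.3
ee_pos: [607.1, -94.1, 109.7]
ee_rot: [-0.018, 1.571, 0.018]
wrist_force: [-0.7, -3.2, 2.5]
grip_width: 23.3
```

Run:
```python
from h import *
s,c=snap('side','si7');crop(c['color'],'si7c',230,100,200,150,4);print(s['wrist_force'])
s,c=snap('wrist','w7');print(s['wrist_force'],s['time'])
```

```text
[-0.70220016 -3.18323956  2.53445322]
[-0.63595318 -2.48647826  3.13625685] 17.35
```

View pics/si7c.png

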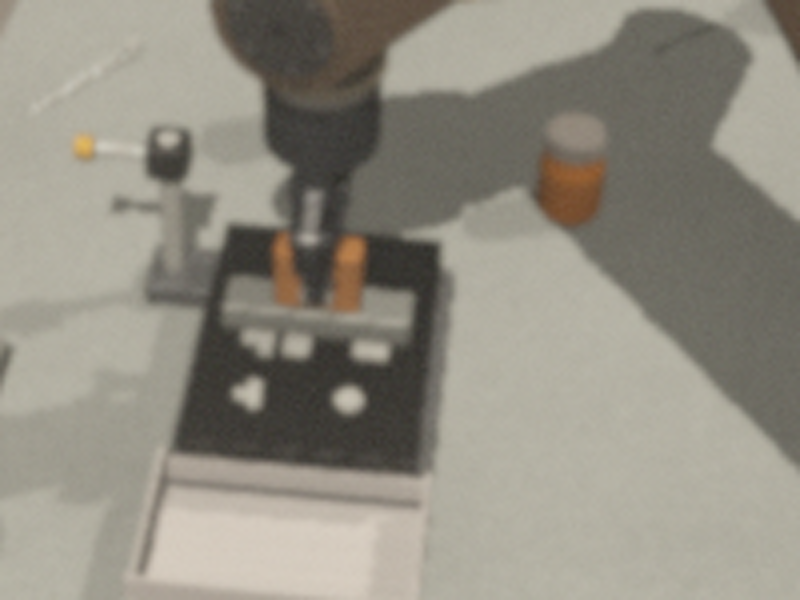

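View pics/w7.png

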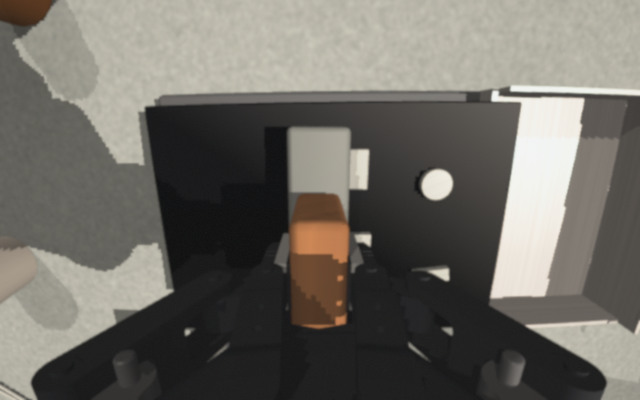

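Chips 1–3 ride ahead of the block face, well inside its ends: in the side crop the block spans columns 222–415 and the chips 240–390. Continuing.

arm_command([
  [0,0.0015,0],
  [-0.0001,0.0015,0],
  [0,0.0015,0],
  [0,0.0015,0],
  [-0.0001,0.0015,0],
  [0,0.0015,0],
], yaw=[0,0,0,0,0,0])

```text
time: 17.9
ee_pos: [606.8, -85.1, 109.8]
ee_rot: [-0.018, 1.571, 0.018]
wrist_force: [0.3, -2.8, 0.4]
grip_width: 23.3
```

arm_command([
  [0.0002,0.0005,0],
  [0.0001,0.001,0],
  [0,0.0015,0],
], yaw=[0,0,0])

```text
time: 18.15
ee_pos: [606.9, -82.4, 109.7]
ee_rot: [-0.018, 1.571, 0.018]
wrist_force: [0.8, -3.5, 2.7]
grip_width: 23.7
```

arm_command([
  [0,0.0015,0],
  [0,0.0015,0],
  [0,0.0015,0],
  [-0.0001,0.0015,0],
], yaw=[0,0,0,0])

```text
time: 18.48
ee_pos: [606.7, -76.2, 109.7]
ee_rot: [-0.018, 1.571, 0.018]
wrist_force: [-0.2, -2.8, 2.5]
grip_width: 23.3
```

arm_command([
  [0,0.0015,0],
  [0,0.0015,0],
  [0,0.0015,0],
  [0,0.0015,0],
], yaw=[0,0,0,0])

```text
time: 18.82
ee_pos: [606.5, -70.1, 109.7]
ee_rot: [-0.018, 1.571, 0.018]
wrist_force: [-0.5, -3.9, 2.2]
grip_width: 23.3
```

arm_command([
  [0.0001,0.0015,0],
  [0,0.0015,0],
  [0,0.0015,0],
  [0,0.0015,0],
  [0,0.0015,0],
], yaw=[0,0,0,0,0])

```text
time: 19.23
ee_pos: [606.4, -62.7, 109.6]
ee_rot: [-0.018, 1.571, 0.018]
wrist_force: [0.4, -3.3, 2.0]
grip_width: 23.5
```

arm_command([
  [0.0001,0.0015,0],
  [0.0001,0.0015,0],
  [0,0.0015,0],
  [0,0.0015,0],
  [0,0.0015,0],
], yaw=[0,0,0,0,0])

```text
time: 19.65
ee_pos: [606.2, -55.2, 109.4]
ee_rot: [-0.018, 1.571, 0.018]
wrist_force: [0.6, -4.1, 3.4]
grip_width: 23.1
```

arm_command([
  [0,0.0015,0],
  [0,0.0015,0],
  [0,0.0015,0],
  [0,0.0015,0],
  [0,0.0015,0],
], yaw=[0,0,0,0,0])

```text
time: 20.07
ee_pos: [606.0, -47.6, 109.4]
ee_rot: [-0.018, 1.571, 0.018]
wrist_force: [-0.5, -3.8, 3.0]
grip_width: 23.3
```

arm_command([
  [0,0.0015,0],
  [0.0001,0.0015,0],
  [0,0.0015,0],
  [0,0.0015,0],
  [0,0.0015,0],
], yaw=[0,0,0,0,0])

```text
time: 20.48
ee_pos: [605.8, -40.2, 109.3]
ee_rot: [-0.018, 1.571, 0.018]
wrist_force: [1.2, -2.6, 2.7]
grip_width: 23.3
```

arm_command([
  [0.0001,0.0015,0],
  [0,0.0015,0],
  [0.0001,0.0015,0],
  [0,0.0015,0],
  [0,0.0015,0],
], yaw=[0,0,0,0,0])

```text
time: 20.9
ee_pos: [605.7, -32.7, 109.1]
ee_rot: [-0.018, 1.571, 0.018]
wrist_force: [0.2, -3.3, 2.1]
grip_width: 23.6
```

arm_command([
  [0.0002,0.0015,0],
  [0.0001,0.0015,0],
  [0,0.0015,0],
  [0,0.0015,0],
  [0,0.0015,0],
], yaw=[0,0,0,0,0])

```text
time: 21.32
ee_pos: [605.5, -25.2, 108.8]
ee_rot: [-0.018, 1.571, 0.018]
wrist_force: [0.8, -4.5, 4.8]
grip_width: 23.5
```

arm_command([
  [0,0.0015,0],
  [0,0.0015,0],
  [0,0.0015,0],
  [0,0.0015,0],
  [0,0.0015,0],
], yaw=[0,0,0,0,0])

```text
time: 21.73
ee_pos: [605.3, -17.7, 108.8]
ee_rot: [-0.018, 1.571, 0.018]
wrist_force: [0.5, -5.2, 3.7]
grip_width: 23.1
```

Run:
```python
from h import *
s,c=snap('side','si8');crop(c['color'],'si8c',230,100,200,150,4);print(s['wrist_force'])
s=monitor.state();print(s['wrist_force'],s['time'],s['ee_pos'])
```

```text
[ 0.49058233 -5.16059063  3.66073308]
[-0.44735609 -3.77179834  2.71399895] 21.7833 [605.27955427 -17.47308035 108.77381897]
```

View pics/si8c.png

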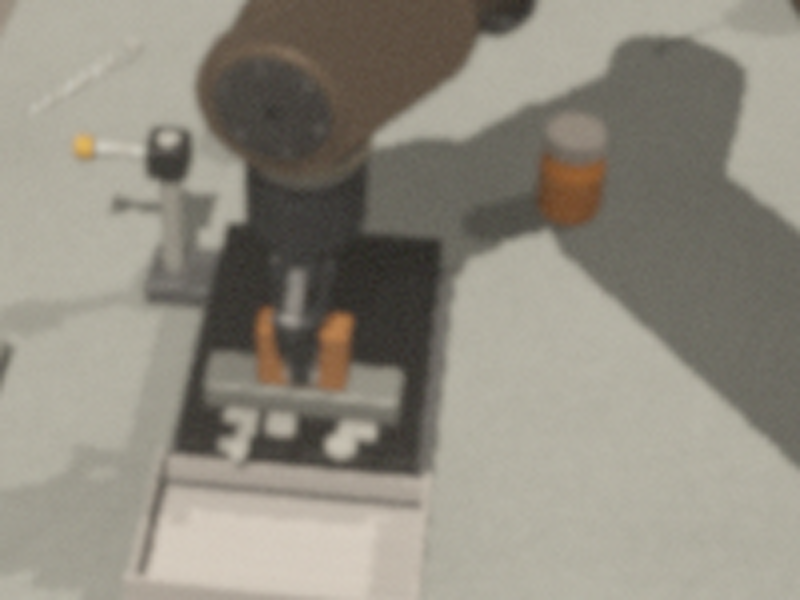

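All five chips are ahead of the block and near the edge. The L chip at (240,415) is inside the block end at 205. Continuing.

arm_command([
  [0,0.0015,0],
  [0.0001,0.0015,0],
  [0,0.0015,0],
  [0.0001,0.0015,0],
  [0,0.0015,0],
], yaw=[0,0,0,0,0])

```text
time: 22.2
ee_pos: [605.2, -10.2, 108.6]
ee_rot: [-0.018, 1.571, 0.018]
wrist_force: [0.1, -4.4, 4.4]
grip_width: 23.3
```

arm_command([
  [0,0.0015,0],
  [0,0.0015,0],
  [0,0.0015,0],
  [0.0001,0.0015,0],
  [0,0.0015,0],
], yaw=[0,0,0,0,0])

```text
time: 22.62
ee_pos: [605.0, -2.6, 108.5]
ee_rot: [-0.018, 1.571, 0.018]
wrist_force: [-0.3, -3.7, 4.8]
grip_width: 23.4
```

arm_command([
  [0,0.0015,0],
  [0,0.0015,0],
  [0,0.0015,0],
  [0,0.0015,0],
  [0,0.0015,0],
], yaw=[0,0,0,0,0])

```text
time: 23.03
ee_pos: [604.8, 4.8, 108.5]
ee_rot: [-0.018, 1.571, 0.018]
wrist_force: [0.4, -4.1, 3.2]
grip_width: 23.4
```

arm_command([
  [0,0.0015,0],
  [0.0001,0.0015,0],
  [0,0.0015,0],
  [0.0001,0.0015,0],
  [0,0.0015,0],
], yaw=[0,0,0,0,0])

```text
time: 23.45
ee_pos: [604.6, 12.3, 108.3]
ee_rot: [-0.018, 1.571, 0.018]
wrist_force: [-0.5, -4.8, 3.6]
grip_width: 23.5
```

Run:
```python
from h import *
s,c=snap('side','si9');crop(c['color'],'si9c',230,100,200,150,4);print(s['wrist_force'])
s,c=snap('wrist','w9');s=monitor.state();print(s['wrist_force'],s['time'],s['ee_pos'])
```

```text
[-0.50978242 -4.8370736   3.58992007]
[ 0.85474421 -2.36232228  3.46569579] 23.55 [604.59625585  12.45828384 108.29556007]
```

View pics/si9c.png

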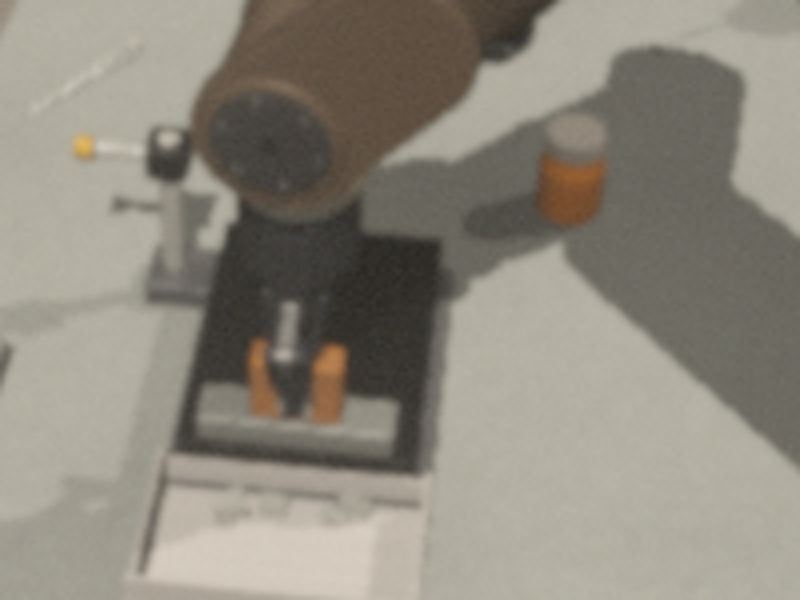

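View pics/w9.png

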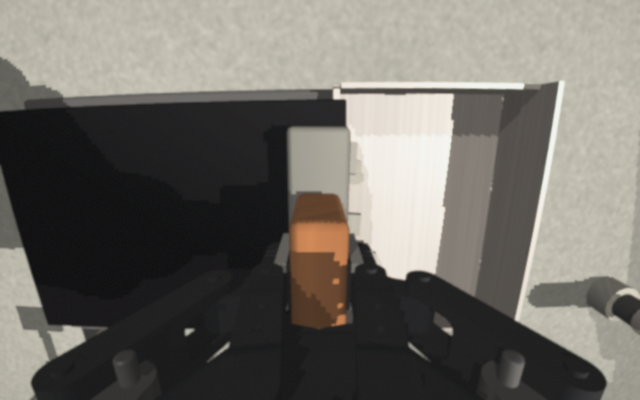

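The chips already show in the tray (si9c, columns 220–370, rows 490–520). I'll push a few millimetres more past the edge, still pressed, then lift.

arm_command([
  [0,0.0015,0],
  [0.0001,0.0015,0],
  [0,0.0015,0],
  [0,0.0015,0],
  [0.0001,0.0015,0],
], yaw=[0,0,0,0,0])

```text
time: 23.97
ee_pos: [604.4, 19.8, 108.1]
ee_rot: [-0.018, 1.571, 0.018]
wrist_force: [0.4, -4.3, 2.5]
grip_width: 23.4
```

arm_command([
  [-0.001,0,0],
  [-0.004,0,0],
  [-0.015,0,0],
  [-0.03,0,0],
  [-0.03,0,0],
  [0,0,0],
], yaw=[0,0,0,0,0,0])

```text
time: 24.47
ee_pos: [605.9, 20.1, 193.0]
ee_rot: [-0.018, 1.564, 0.018]
wrist_force: [-0.2, -0.5, -1.1]
grip_width: 23.5
```

Run:
```python
from h import *
s,c=snap('wrist','w10');s,d=snap('side','si10');crop(d['color'],'si10c',230,100,200,200,3);print(s['wrist_force'],s['ee_pos'],s['time'])
```

```text
[ 0.187768    0.81238071 -2.99566536] [605.05282417  20.05671521 190.44940291] 24.5167
```

View pics/si10c.png

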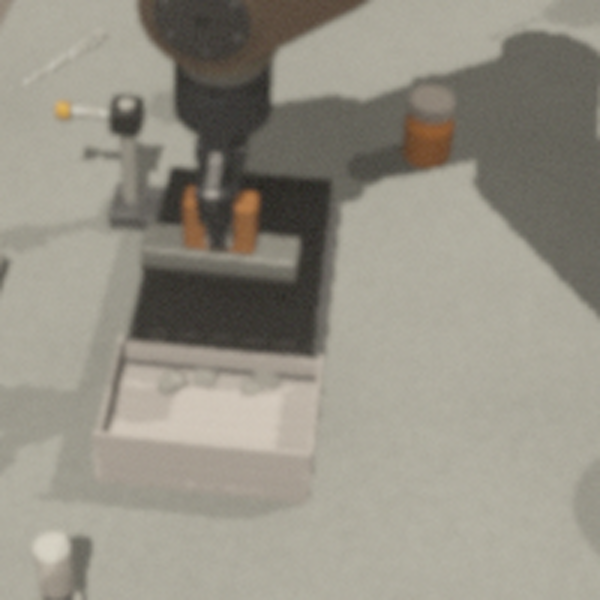

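View pics/w10.png

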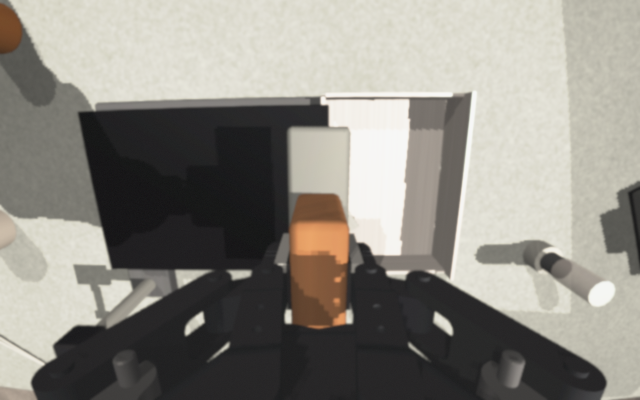

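The plate looks clear and the chips lie in the tray at (170–270, 375–388). Carrying the scraper back to its open bench spot.

arm_command([
  [0,0.02,-0.008],
  [0,0.033,-0.0135],
  [0,0.034,-0.014],
  [0,0.034,-0.014],
  [0,0.034,-0.014],
  [0,0.034,-0.014],
  [0,0.034,-0.014],
  [0,0.034,-0.014],
  [0,0.026,-0.012],
  [0,0.012,-0.004],
  [0,0,0],
  [0,0,0],
], yaw=[0,0,0,0,0,0,0,0,0,0,0,0])

```text
time: 25.57
ee_pos: [475.7, 311.7, 187.0]
ee_rot: [-0.02, 1.572, 0.018]
wrist_force: [0.0, -0.4, -2.2]
grip_width: 23.3
```

Run:
```python
from h import *
s,c=snap('wrist','w11');s,d=snap('side','si11');crop(d['color'],'si11c',230,100,200,200,3);print(s['wrist_force'],s['ee_pos'],s['time'])
s,d=snap('scene','sc11');crop(d['color'],'sc11c',230,160,250,120,3)
```

```text
[ 0.06043358 -0.39706638 -2.93980831] [476.13813857 311.04526945 187.14694974] 25.6167
```

View pics/si11c.png

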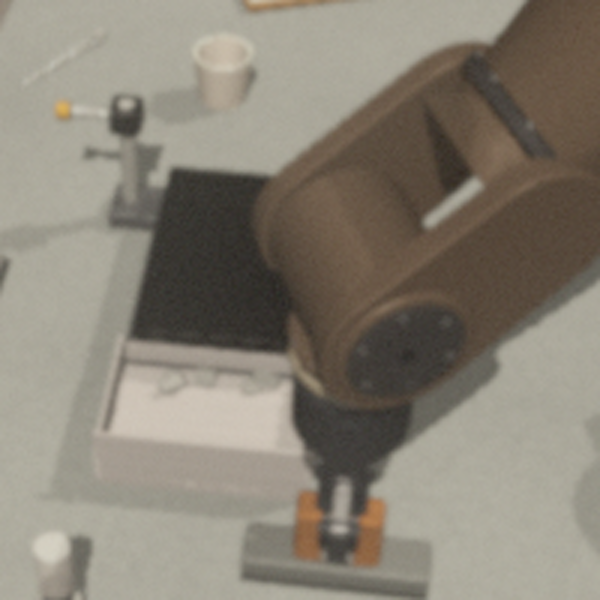

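View pics/sc11c.png

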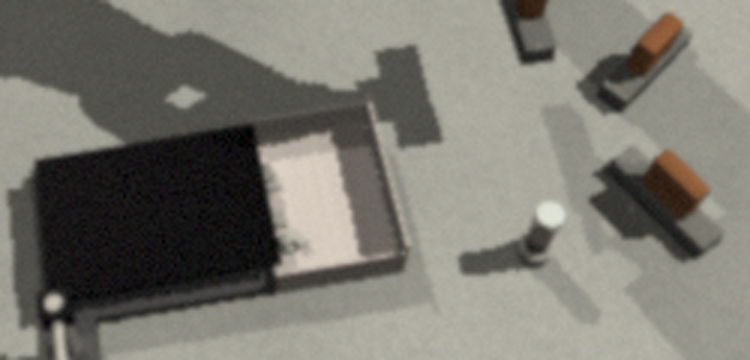

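View pics/w11.png

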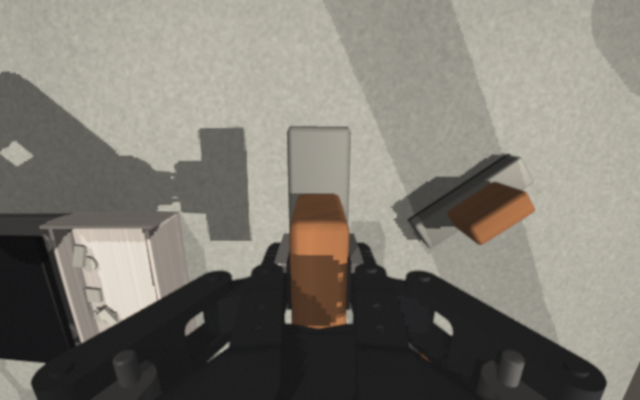

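The plate is fully black (clear) and the bench below the block is empty. Lowering.

arm_command([
  [0.015,0,0],
  [0.03,0,0],
  [0.03,0,0],
  [0.03,0,0],
  [0.015,0,0],
  [0.007,0,0],
  [0.002,0,0],
  [0,0,0],
  [0,0,0],
], yaw=[0,0,0,0,0,0,0,0,0])

```text
time: 26.47
ee_pos: [476.8, 311.7, 60.1]
ee_rot: [-0.017, 1.569, 0.018]
wrist_force: [-0.7, -0.7, -2.2]
grip_width: 23.1
```

Run:
```python
from h import *
s=monitor.state();print(s['wrist_force'],s['ee_pos'],s['time'])
```

```text
[-0.69988461 -0.7212616  -2.17682232] [476.81753933 311.66776994  60.08588625] 26.4667
```

arm_command([
  [0.002,0,0],
  [0.0015,0,0],
  [0.001,0,0],
  [0,0,0],
], yaw=[0,0,0,0])

```text
time: 26.8
ee_pos: [476.1, 311.8, 54.7]
ee_rot: [-0.018, 1.57, 0.018]
wrist_force: [0.7, 0.4, -2.8]
grip_width: 23.2
```

arm_command([
  [0.0004,0,0],
  [0.0003,0,0],
  [0,0,0],
], yaw=[0,0,0])

```text
time: 27.05
ee_pos: [476.1, 311.8, 53.9]
ee_rot: [-0.018, 1.571, 0.018]
wrist_force: [0.3, 0.4, -2.2]
grip_width: 23.4
```

arm_command([
  [0.0002,0,0],
  [0.0002,0,0],
  [0,0,0],
], yaw=[0,0,0])

```text
time: 27.3
ee_pos: [476.1, 311.8, 53.8]
ee_rot: [-0.018, 1.571, 0.018]
wrist_force: [-2.4, 0.7, 4.2]
grip_width: 23.6
```

Bench contact (about +6.5 N). Opening the jaws.

arm_command([
  [0,0,0],
  [0,0,0],
  [0,0,0],
  [0,0,0],
  [0,0,0],
  [0,0,0],
  [0,0,0],
  [0,0,0],
], yaw=[0,0,0,0,0,0,0,0], jaw=1)

```text
time: 27.97
ee_pos: [476.1, 311.8, 53.4]
ee_rot: [-0.018, 1.571, 0.018]
wrist_force: [0.4, -0.4, -0.3]
grip_width: 85.5
```

arm_command([
  [-0.01,0,0],
  [-0.03,0,0],
  [-0.035,0,0],
  [-0.035,0,0],
  [-0.035,0,0],
  [-0.03,0,0],
  [0,0,0],
  [0,0,0],
], yaw=[0,0,0,0,0,0,0,0])

```text
time: 28.63
ee_pos: [476.3, 311.9, 230.7]
ee_rot: [-0.017, 1.567, 0.02]
wrist_force: [0.5, -0.3, -0.4]
grip_width: 85.3
```

Run:
```python
from h import *
s,c=snap('wrist','w12');print(s['wrist_force'],s['ee_pos'],s['time'],s['grip_width'])
s,d=snap('side','si12');crop(d['color'],'si12c',220,90,200,200,3)
s,d=snap('scene','sc12')
```

```text
[ 0.46028748 -0.26817908 -0.42392129] [476.33232123 311.93383915 230.66977986] 28.6333 85.29339650683991
```

View pics/w12.png

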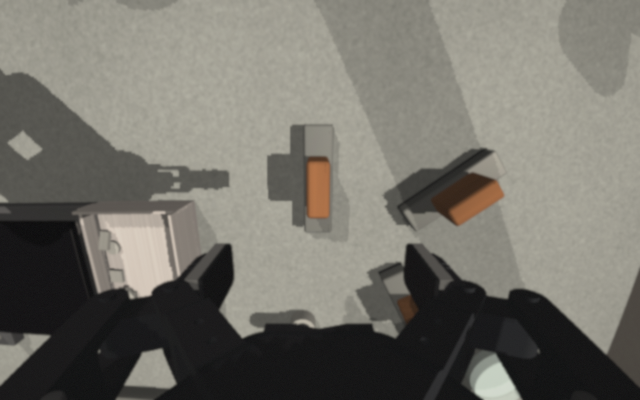

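View pics/sc12.png

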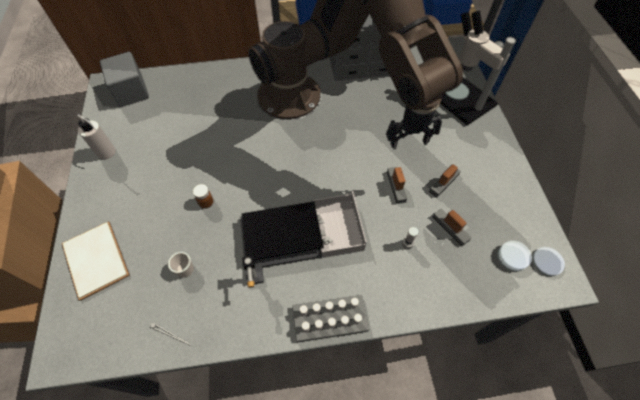

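View pics/si12c.png

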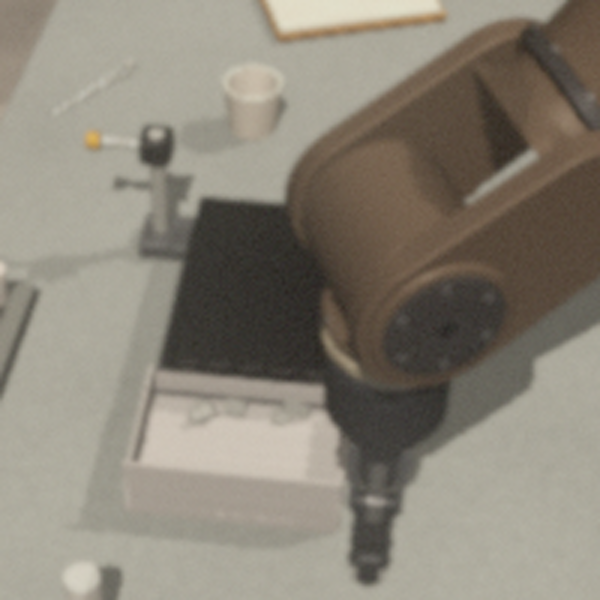

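The scraper stands free on the bench at (318,180) in the wrist view, and the bystanders are where they were. One look from above the tray to count the chips.

arm_command([
  [0,-0.012,0.01],
  [0,-0.026,0.019],
  [0,-0.026,0.019],
  [0,-0.026,0.019],
  [0,-0.026,0.019],
  [0,-0.026,0.019],
  [0,-0.026,0.019],
  [0,-0.026,0.019],
  [0,-0.026,0.019],
  [0,-0.012,0.01],
  [0,0,0],
  [0,0,0],
], yaw=[0,0,0,0,0,0,0,0,0,0,0,0])

```text
time: 29.78
ee_pos: [653.1, 83.6, 227.0]
ee_rot: [-0.017, 1.573, 0.017]
wrist_force: [-0.3, 1.2, 0.1]
grip_width: 85.1
```

Run:
```python
from h import *
s,c=snap('wrist','w13');print(s['wrist_force'],s['ee_pos'],s['time'],s['grip_width'])
cv2.imwrite('pics/w13c.png',cv2.resize(c['color'][40:290,80:480],None,fx=2,fy=2,interpolation=cv2.INTER_CUBIC))
s,d=snap('side','si13')
```

```text
[-0.31997249  1.15059559  0.05196148] [653.13616642  83.5898121  227.00166463] 29.7833 85.11246857390451
```

View pics/w13c.png

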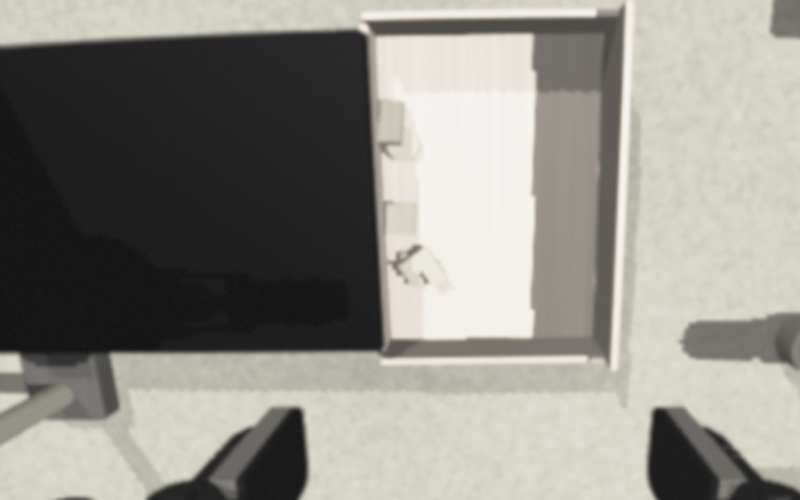

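View pics/si13.png

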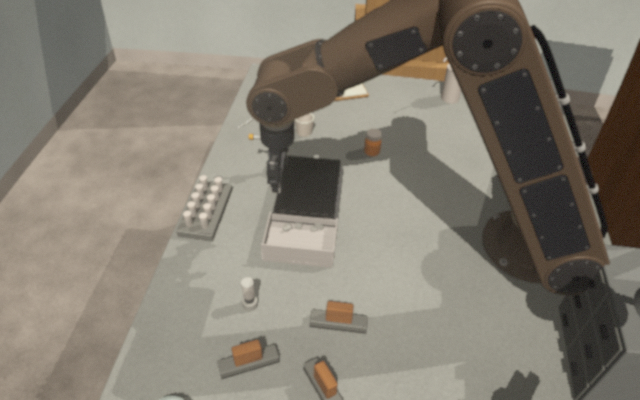

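Run:
```python
from h import *
i=cv2.imread('pics/w13.png');crop(i,'w13d',255,75,70,125,6)
```

```text
(no output)
```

View pics/w13d.png

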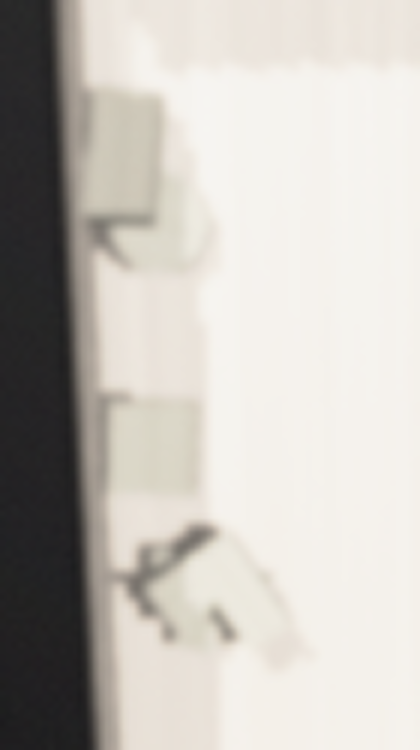

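The five chips are all in the tray: the tab on the disc at the top, the square in the middle, and the L over the T at the bottom. The gripper is clear, so I'm handing in.

```bash
python3 -c "
from h import *
print(workorder.job_done())"
```

```text
the job is handed in; nothing more can be done
None
```

I wiped all five chips into the catch tray with the scraper nearest the base. Then I stood the scraper on the bench at about (476, 312) mm, let go, and handed in at about 30 s of the 70 s allowed.

- **Pressing force:** after subtracting the scraper's weight (about 2.5 N), readings over the stroke were mostly 4.5–7.8 N. One reading near the middle of the plate dropped to about 2.9 N, and I corrected it at once. The highest reading was 7.8 N, but I only read the force at the end of each short step, so anything between readings was not seen.
- **Last pictures:** the plate is clear and the chips lie in the tray. The tab lies on the disc and the L over the T, so those lower pieces are partly hidden. The scraper stands upright, clear of the platform.
- **Other things:** by eye, the jar, cup and holder are where they started. I did not measure them again. The gripper was open, about 200 mm above the bench and touching nothing.
- **Measurements that disagreed:** the plate corners from the side camera were up to about 8 mm off those from the other views, so I used the wrist view. The column's position agreed with that to about 2 mm. Its measured height came out about 15 mm low (138 against the stated 153 mm).

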